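# Tare the weighing bowl, then load the coupling

### The job

Set the empty steel bowl on the balance so that its foot drops fully home into the round recess of the pan, let go of it, then press the blue tare key well down and hold it for about a second. Only then lower the brass coupling gently into the bowl and let go. The balance is delicate: feel your way without pressing, pushing or dropping anything hard on it (keep below 15 N), and leave the amber jar and the tube block alone.

Things in the scene. Friction and masses are not known exactly. Their poses are not given: they have to be found in the camera images.
- bowl: Small stainless weighing bowl, loose, about 180 g, starts empty and upright on the table. Outer diameter 62 mm, upright wall from 18 mm up to the rim at 40 mm, wall 4 mm, inner floor at 11 mm; under it a plain round foot 40 mm across, 6 mm high. Grip it across the outside of the wall (62 mm). Origin: centre of the foot's underside, z up.
- coupling: Brass hose coupling standing upright on the table, loose, about 90 g, 74 mm tall: bottom flange 26 mm across, 8 mm high, then a 20 mm thick round barrel to the top (ignore its fine ribs). Origin: centre of the underside, z up its axis. Hold it near the top so that the fingertips stay above the bowl's rim. It may stand or lean in the bowl.
- balance: White laboratory balance fixed to the table, 240 mm (its x) by 190 mm (its y), housing top 48 mm above the table. It carries a round steel pan 100 mm across, with a recess for the bowl, and on the side towards the robot a dark display and the tare key. Origin: centre of the underside, on the table; x points from the key's side to the pan's side, z up.
- pan_middle (a point): Fixed on the housing at (35, 0) mm: nominal middle of the pan, at the height of its flat rim, 70 mm above the table. In the pan's middle is a sharp-edged round recess 43 mm across, 4 mm deep (1.5 mm play round the bowl's foot). But the pan, recess included, sits 3.5 to 6 mm off this point, in an unmeasured direction, and stays there: find it by feel.
- pan_floor (a point): Fixed on the housing 4 mm under pan_middle: height of the recess floor, unloaded, 66 mm above the table. Fully home, the bowl's origin is at this height or up to 1 mm lower; standing on the flat rim it is 4 mm higher. The pan is sprung: it sinks 1 mm for each 5 N of load (after the first 0.5 N), 6 mm at most.
- tare_top (a point): Middle of the top of the blue round tare key, 26 mm across, on the near corner of the balance, at (-85, -50) mm in the balance's frame, 68 mm above the table when up. It moves with the key.
- tare (a joint): Travel of the tare key straight down, m: 0 up, 0.008 fully down, on a hard stop. A spring returns it; it starts to give at about 2 N, is half way down (4 mm) at 4.6 N and fully down at 7 N. It counts as pressed beyond 4 mm.
- jar: Amber glass jar with white cap, 52 mm diameter, 75 mm tall, loose: leave alone. Origin: centre of the underside.
- tube_block: Wooden tube block 50 (x) by 70 (y) by 45 mm with three short red-capped tubes standing to 71 mm, loose: leave alone. Origin: centre of the underside.

How it is judged:
On the way, in this order (a step that is already met when the one before it is completed fails the run):
1. the empty bowl sits fully home in the pan's recess, upright and let go of (z of bowl in the frame of balance between 0.0635 and 0.0675 m and angle between bowl's own z axis and vertical below 0.05 rad and horizontal distance between bowl and pan_middle below 0.012 m and contact force between each of the fingers, the arm and bowl below 0.1 N and linear speed of bowl below 0.01 m/s and not (horizontal distance between coupling and bowl below 0.028 m and z of coupling in the frame of bowl between 0.004 and 0.035 m)), for 0.2 s.
2. with the empty bowl in its seat and untouched, the tare key is held down beyond 4 mm for half a second (z of bowl in the frame of balance between 0.0635 and 0.0675 m and angle between bowl's own z axis and vertical below 0.05 rad and horizontal distance between bowl and pan_middle below 0.012 m and contact force between each of the fingers, the arm and bowl below 0.1 N and value of joint tare above 0.004 m and not (horizontal distance between coupling and bowl below 0.028 m and z of coupling in the frame of bowl between 0.004 and 0.035 m)), for 0.5 s.
At the end, for the whole second after the job is handed in: Bowl fully home in the recess (origin 63.5 to 67.5 mm above the balance's underside, within 12 mm of pan_middle, tilt under 0.05 rad), coupling in it (origin within 28 mm of the bowl's axis, 4 to 35 mm above its underside), tare key up, both let go of and at rest (z of bowl in the frame of balance between 0.0635 and 0.0675 m and angle between bowl's own z axis and vertical below 0.05 rad and horizontal distance between bowl and pan_middle below 0.012 m and contact force between each of the fingers, the arm and bowl below 0.1 N and linear speed of each of bowl, coupling below 0.01 m/s and horizontal distance between coupling and bowl below 0.028 m and z of coupling in the frame of bowl between 0.004 and 0.035 m and value of joint tare below 0.001 m and contact force between the fingers and coupling below 0.1 N); the robot touches nothing.
It fails at once if the bowl is pressed, pushed or dropped on the balance with more than 15 N (contact force between bowl and balance above 15 N).
It fails at once if the robot pushes on the balance or its key with more than 15 N (contact force between any of the fingers, the arm and balance above 15 N).
It fails at once if the coupling strikes or presses the bowl or the balance with more than 15 N (contact force between coupling and bowl above 15 N or contact force between coupling and balance above 15 N).
It fails at once if the tare key is pressed with the coupling in the bowl ((horizontal distance between coupling and bowl below 0.028 m and z of coupling in the frame of bowl between 0.004 and 0.035 m) and value of joint tare above 0.003 m).
It fails at once if the amber jar or the tube block is moved more than 15 mm or tipped (distance of any of jar, tube_block from where it was at the start of the episode above 0.015 m or angle between any of jar, tube_block's own z axis and vertical above 0.3 rad).
It also fails if it takes over 72 s, if anything falls off the work surface, if the arm or the gripper's body presses on something with over 40 N, if the wrist force passes 120 N, or if a joint passes its speed limit or range.

### The arm

A 7-joint arm with a two-finger parallel gripper is mounted at the origin on the work surface. World frame = base frame: x ahead of the robot, y to its left, z up, the work surface at z = 0. Lengths are in m, angles in rad, forces in N, time in s.
With the tool pointing down it reaches from about 0.4 to 0.75 m from the base axis. Payload 19.5 kg.
Tool frame: the origin (TCP) lies between the finger pads; the fingertips stand 14 mm ahead of it and the grasp point (between the pads) lies 5 mm behind it; z points along the fingers, y is the line along which they close (so a half turn about z gives the same grasp; the last joint's range is limited). The gripper opens to 85 mm and grips with 20 to 120 N. Pads are 22 mm wide; open, the fingers measure 114 mm over their backs; the gripper's body (76 mm by 85 mm) begins 54 mm behind the grasp point. The pads swing forward as they close: fully open they stand 13 mm farther back than shut.
Start: joints at [-1.186, 0.707, -0.028, 1.485, 0.022, 0.951, -0.075], TCP at [0.238, 0.523, 0.245] pointing down, gripper open.
Joint ranges: [-2.71, 2.71], [-0.32, 2.16], [-1.57, 1.52], [0, 2.45], [-1.46, 4.6], [0, 2.02], [-2.83, 2.83]. Speed limits (rad/s): [1.89, 1.89, 2.57, 2.57, 3.01, 3.01, 3.01].

### API

Orientations are given as [roll, pitch, yaw] about the fixed x, y, z axes, in that order (R = Rz(yaw) Ry(pitch) Rx(roll)).
In Python, from station import status, imaging, job gives the robot as it stands.
- The arm moves only by the tool play_rows, never from a script. Its argument "deltas" is one flat list of numbers, 5 for each row, row after row: the shift along the world's x, y, z in m, then the turn about the world's z in rad, then the finger opening in m, from 0 to 0.0854. In form: [tx, ty, tz, yaw, grip, tx, ty, tz, yaw, grip, ...]. A call has 1 to 5 rows; each row shifts and turns the commanded pose from where the row before left it; what a row does not reach is not made up. A row lasts 1/12 s, in which the tool goes at most 41.7 mm and 7.16 degrees, less where a joint would pass 70% of its speed; a pose out of reach is approached as far as the arm can. A call with a gripper value outside its range is refused whole. The fingers move at their own pace and stop on an object; "force" is the grip in N (left out, the last holds). Time passes only in rows, so rows that do not move let the fingers close. It gives the time, the measured TCP pose, the force, the opening and the grip force at its end, in the units of the state.
- status.state(): the state, without advancing time (a new reading comes with each control period).
- imaging.camera(name): name is "scene" or "top" or "wrist"; returns the picture (384x512x3 uint8, blue, green, red); there is no depth.
- imaging.get_calibration(name): a dict with "fx", "fy", "cx", "cy" (pixels), "R" (3x3) and "t" (3): a world point X has camera coordinates R X + t. Camera axes: x right, y down, z forward; pixel columns grow to the right and rows downward; lengths in m; the calibration is good to about 2 mm. The wrist camera is an equidistant fisheye: a pixel r from the principal point sees the ray r / f radians off the axis. A picture is of the moment at which its call begins: read the wrist's pose just before it. get_calibration takes no time and is no camera call; for the wrist camera it gives the pose at the moment of the call.
- job.close_job(): hands the job in; it is judged then, once.
The state is a dict: "clock": time; "q": joint angles; "qd": joint speeds; "effort": joint torques, N m; "tool_pos": TCP position; "eef_rot": TCP orientation; "contact_force": force on the tool from outside, world axes, zero at the start; "ft_torque": the same for the moment, N m; "finger_gap": finger opening in m; "grasp_force": force on a finger pad.
Only numpy, scipy, OpenCV 4.12 (cv2) and the standard library are available. Lean on these libraries where they do the work, as an engineer would, in place of code of your own. Each camera call takes 0.05 s, during which the arm holds its last target. There are 200 camera calls.

## Working session

There is one attempt and no reset: what is moved stays moved. The work goes in short steps, Python scripts to look and compute and a tool call to move; the robot and the scene stay as the last step left them, time stands still between calls to the robot, and variables do not carry over. Pictures are saved under pics/ and viewed, at most 10 in all, crops included, and the job is handed in when it is done.

Besides the shell and the picture viewer there is one more tool, called after "Request:" by a JSON object that holds its "fn" and its "kwargs", one argument or row to a line. play_rows: Moves the arm, as the interface text tells. Its arguments: {"type":"object","properties":{"deltas":{"type":"array","items":{"type":"number"}},"force":{"type":"number"}},"required":["deltas"]}

```bash
mkdir -p pics; ls; python3 - <<'E'
from station import status, imaging
import cv2,numpy as np
print(status.state())
for n in ("scene","top"):
    c=imaging.get_calibration(n); print(n,c)
    cv2.imwrite(f"pics/{n}0.png",imaging.camera(n))
print(imaging.get_calibration("wrist"))
E
```

```text
pics
{'clock': 0.0, 'q': array([-1.18569849,  0.70709122, -0.02763142,  1.48500632,  0.02203138,
        0.95089098, -0.0755189 ]), 'qd': array([-0.00040557,  0.00195914, -0.00142461, -0.00065162,  0.00068807,
        0.00016501,  0.00015731]), 'effort': array([ 1.43837851e-04, -8.83226681e+01,  1.23466652e+00, -2.36176711e+01,
        1.69726816e-02,  6.45967608e-03, -3.98452198e-05]), 'tool_pos': array([0.23792347, 0.52319209, 0.24483237]), 'eef_rot': array([-3.14050137e+00,  5.13295355e-05,  2.71480539e+00]), 'contact_force': array([-0.91905435, -0.28520045,  0.12379827]), 'ft_torque': array([-0.05532151, -0.03107773, -0.02966305]), 'grasp_force': 0.0, 'finger_gap': 0.08543295259099967}
scene {'fx': 493.83037155260104, 'fy': 493.83037155260104, 'cx': 256.1272659278959, 'cy': 191.1502723733566, 'R': array([[ 0.75898254,  0.65103626,  0.00986396],
       [ 0.48141859, -0.55091237, -0.68171233],
       [-0.43838526,  0.52215645, -0.73155383]]), 't': array([-0.40887487, -0.21036944,  1.48228993])}
top {'fx': 403.62838733494056, 'fy': 403.62838733494056, 'cx': 254.0443530335256, 'cy': 191.13589292763382, 'R': array([[-0.03819183, -0.99926085, -0.00437495],
       [-0.97801957,  0.03827739, -0.20496967],
       [ 0.20498563, -0.00354938, -0.97875855]]), 't': array([0.00968379, 0.52455426, 1.06496582])}
{'fx': 297.3186396354542, 'fy': 297.3186396354542, 'cx': 258.06093340736794, 'cy': 186.9635272724536, 'R': array([[ 4.15120501e-01,  9.09766333e-01, -4.33658590e-04],
       [ 8.71751254e-01, -3.97638024e-01,  2.86240725e-01],
       [ 2.60239735e-01, -1.19202436e-01, -9.58157638e-01]]), 't': array([-0.57339621, -0.03651598,  0.37893381])}
```

View pics/scene0.png

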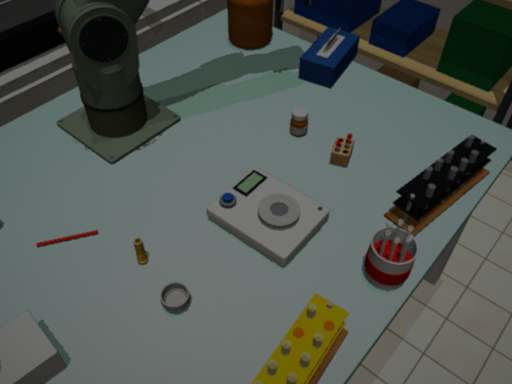

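View pics/top0.png

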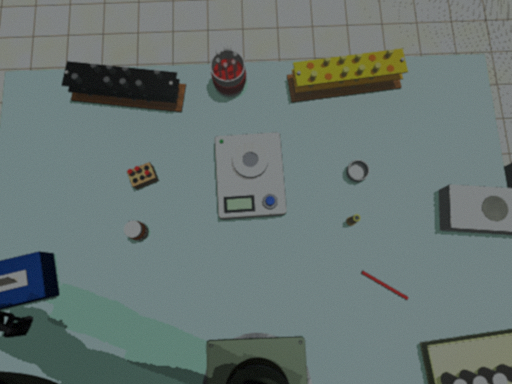

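```bash
python3 - <<'E'
import cv2,numpy as np
s=cv2.imread("pics/scene0.png");t=cv2.imread("pics/top0.png")
def cr(i,x,y,w,h,k): return cv2.resize(i[y:y+h,x:x+w],None,fx=k,fy=k,interpolation=cv2.INTER_CUBIC)
a=np.hstack([cr(s,120,225,100,100,4),cr(t,310,140,80,100,4)[:, :320]])
b=np.hstack([cr(s,200,160,135,50,4)[:200,:0]])
im=np.vstack([a[:, :720]])
c=np.hstack([cr(t,205,125,90,50,4),cr(t,205,175,90,50,4)])
im=np.vstack([im,c[:, :720]])
im=cv2.convertScaleAbs(im,alpha=1.6)
cv2.imwrite("pics/crop1.png",im);print(im.shape)
E
```

```text
(600, 720, 3)
```

View pics/crop1.png

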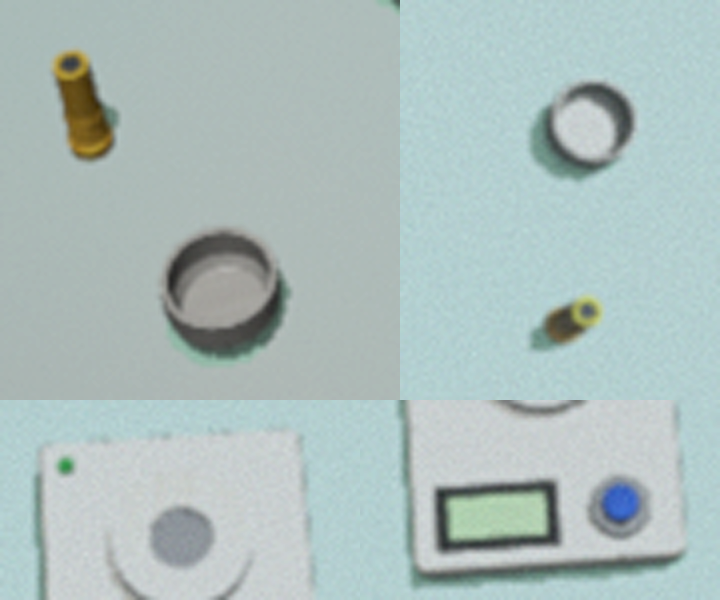

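```bash
cat > h.py <<'E'
import numpy as np
from station import imaging
def ray(name,p,c=None):
    c=c or imaging.get_calibration(name); R=np.array(c['R']);t=np.array(c['t'])
    x=(p[0]-c['cx'])/c['fx'];y=(p[1]-c['cy'])/c['fy']
    if name=='wrist':
        r=np.hypot(x,y); d=np.array([x/r*np.sin(r),y/r*np.sin(r),np.cos(r)]) if r>0 else np.array([0,0,1.])
    else: d=np.array([x,y,1.])
    d=R.T@d; return -R.T@t, d/np.linalg.norm(d)
def tri(rays):
    A=sum(np.eye(3)-np.outer(d,d) for o,d in rays); b=sum((np.eye(3)-np.outer(d,d))@o for o,d in rays)
    X=np.linalg.solve(A,b); return X,[np.linalg.norm(np.cross(X-o,d)) for o,d in rays]
def onplane(r,z): o,d=r; return o+d*(z-o[2])/d[2]
E
python3 - <<'E'
from h import *
np.set_printoptions(precision=4,suppress=True)
P=dict(coup=((137.6,241),(356.6,217.4),.074),bowl=((174.7,294.4),(357.4,170.4),.04),recess=((279,209),(250.3,159),.066),key=((228,200),(269.7,200.3),.068),led=((320,208),(221,141.3),.048))
for k,(s,t,z) in P.items():
    rs,rt=ray('scene',s),ray('top',t)
    X,e=tri([rs,rt]); print(k,X,e[0],onplane(rs,z)[:2],onplane(rt,z)[:2])
E
```

```text
coup [ 0.4379 -0.2846  0.0692] 0.0007226609359863276 [ 0.4408 -0.287 ] [ 0.4377 -0.2828]
bowl [ 0.5782 -0.3096  0.0294] 0.0010645832171678024 [ 0.5831 -0.314 ] [ 0.5761 -0.3059]
recess [ 0.6134 -0.0042  0.0665] 0.0007634022229115444 [ 0.6127 -0.0045] [ 0.6141 -0.0036]
key [ 0.4962 -0.0538  0.0542] 0.0013819028392937438 [ 0.5041 -0.0638] [ 0.4945 -0.0522]
led [0.6755 0.078  0.0459] 0.0007266840880248414 [0.676  0.0757] [0.6753 0.0784]
```

Request:
{"fn": "play_rows", "kwargs": {
  "deltas": [0.014, -0.034, 0, 0, 0.0854, 0.014, -0.034, 0, 0, 0.0854, 0.014, -0.034, 0, 0, 0.0854, 0.014, -0.034, 0, 0, 0.0854, 0.014, -0.034, 0, 0, 0.0854]
}}

```text
clock: 0.52
tool_pos: [0.3082, 0.3517, 0.2452]
eef_rot: [-3.141, 0.0, 2.715]
contact_force: [1.3, 2.0, -0.9]
finger_gap: 0.0853
grasp_force: 0.0
```

Request:
{"fn": "play_rows", "kwargs": {
  "deltas": [0.014, -0.034, 0, 0, 0.0854, 0.014, -0.034, 0, 0, 0.0854, 0.014, -0.034, 0, 0, 0.0854, 0.014, -0.034, 0, 0, 0.0854, 0.014, -0.034, 0, 0, 0.0854]
}}

```text
clock: 0.93
tool_pos: [0.3783, 0.1817, 0.2453]
eef_rot: [-3.141, -0.0, 2.715]
contact_force: [0.5, 0.8, 0.6]
finger_gap: 0.0855
grasp_force: 0.0
```

Request:
{"fn": "play_rows", "kwargs": {
  "deltas": [0.014, -0.034, 0, 0, 0.0854, 0.014, -0.034, 0, 0, 0.0854, 0.014, -0.034, 0, 0, 0.0854, 0.014, -0.034, 0, 0, 0.0854, 0.014, -0.034, 0, 0, 0.0854]
}}

```text
clock: 1.35
tool_pos: [0.4483, 0.0115, 0.2452]
eef_rot: [-3.141, -0.0, 2.715]
contact_force: [0.5, 0.7, 0.9]
finger_gap: 0.0853
grasp_force: 0.0
```

```bash
python3 - <<'E'
from station import status, imaging
import cv2,pickle
c=imaging.get_calibration("wrist");im=imaging.camera("wrist");cv2.imwrite("pics/w1.png",im);pickle.dump(c,open("c1.pkl","wb"))
s=status.state();print(s['tool_pos'],s['eef_rot'],s['q'])
import numpy as np;print(-np.array(c['R']).T@c['t'])
E
```

```text
[0.45024586 0.00459424 0.24505927] [-3.13885042e+00  1.89429875e-03  2.70704207e+00] [-0.00707326  0.52959848 -0.12539808  1.91384109  0.1029253   0.70401814
  0.94224655]
[0.38158791 0.04047412 0.37363037]
```

View pics/w1.png

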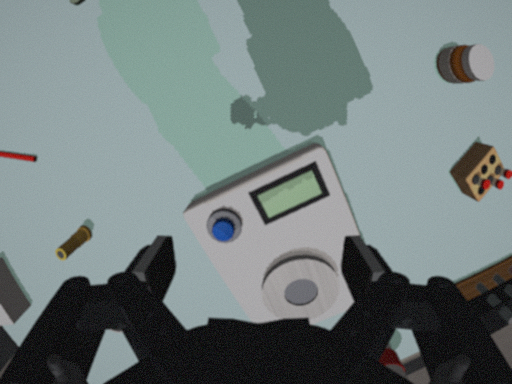

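```bash
python3 - <<'E'
from h import *
import pickle
np.set_printoptions(precision=4,suppress=True)
c=pickle.load(open("c1.pkl","rb"))
for k,p,z in [('recess',(301,292),.066),('panrim',(300.5,287),.07),('key',(223,229.5),.068),('couptop',(62.5,253.5),.074),('corner nearleft(cam) ',(186,211),.048),('cornernr',(322,146),.048)]:
    print(k,onplane(ray('wrist',p,c),z))
E
```

```text
recess [ 0.6153 -0.0058  0.066 ]
panrim [ 0.6045 -0.003   0.07  ]
key [ 0.4939 -0.0544  0.068 ]
couptop [ 0.4383 -0.28    0.074 ]
corner nearleft(cam)  [ 0.4615 -0.0908  0.048 ]
cornernr [0.4562 0.0854 0.048 ]
```

Request:
{"fn": "play_rows", "kwargs": {
  "deltas": [0.014, -0.034, 0, 0, 0.0854, 0.014, -0.034, 0, 0, 0.0854, 0.014, -0.034, 0, 0, 0.0854, 0.014, -0.034, 0, 0, 0.0854, 0.014, -0.034, 0, 0, 0.0854]
}}

```text
clock: 1.82
tool_pos: [0.5182, -0.1585, 0.2452]
eef_rot: [-3.141, -0.0, 2.715]
contact_force: [0.5, 0.8, 0.5]
finger_gap: 0.0853
grasp_force: 0.0
```

Request:
{"fn": "play_rows", "kwargs": {
  "deltas": [0.014, -0.034, 0, 0, 0.0854, 0.014, -0.034, 0, 0, 0.0854, 0.014, -0.034, 0, 0, 0.0854, 0, 0, 0, 0, 0.0854, 0, 0, 0, 0, 0.0854]
}}

```text
clock: 2.23
tool_pos: [0.5597, -0.26, 0.2442]
eef_rot: [-3.141, -0.001, 2.712]
contact_force: [-0.4, 0.6, 0.5]
finger_gap: 0.0856
grasp_force: 0.0
```

```bash
python3 - <<'E'
from station import status, imaging
import cv2,pickle
c=imaging.get_calibration("wrist");im=imaging.camera("wrist");cv2.imwrite("pics/w2.png",im);pickle.dump(c,open("c2.pkl","wb"))
s=status.state();print(s['tool_pos'],s['eef_rot'],s['contact_force'])
E
```

```text
[ 0.55981386 -0.25847547  0.24464049] [ 3.14131059e+00 -1.08211752e-03  2.71430594e+00] [-0.01539183  1.48285719  0.30550921]
```

View pics/w2.png

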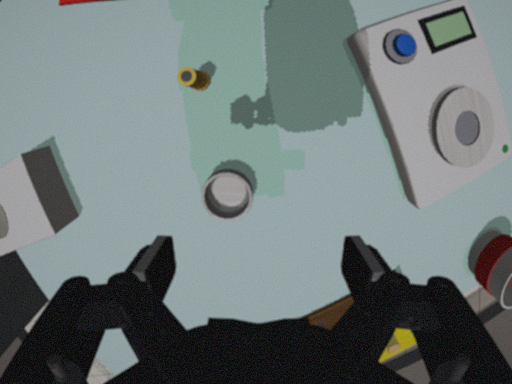

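```bash
python3 - <<'E'
from h import *
import pickle
np.set_printoptions(precision=4,suppress=True)
c1=pickle.load(open("c1.pkl","rb"));c=pickle.load(open("c2.pkl","rb"))
for k,p,z in [('recess',(467,128),.066),('key',(404,45),.068),('couptop',(187,77),.074),('bowlrim',(227.5,194.5),.04),('led',(505,149),.048)]:
    print(k,onplane(ray('wrist',p,c),z))
w=lambda a,b:(ray('wrist',a,c1),ray('wrist',b,c))
print('tri recess',tri([*w((301,292),(467,128)),ray('top',(250.3,159))]))
print('tri key',tri([*w((223,229.5),(404,45)),ray('top',(269.7,200.3))]))
print('tri coup',tri([*w((62.5,253.5),(187,77)),ray('top',(356.6,217.4))]))
print('tri bowl',tri([ray('wrist',(227.5,194.5),c),ray('top',(357.4,170.4))]))
E
```

```text
recess [ 0.6147 -0.0036  0.066 ]
key [ 0.4953 -0.0566  0.068 ]
couptop [ 0.4396 -0.2847  0.074 ]
bowlrim [ 0.5766 -0.3088  0.04  ]
led [0.6777 0.0761 0.048 ]
tri recess (array([ 0.6138, -0.0047,  0.0678]), [np.float64(0.000843633543934877), np.float64(0.0003139137765472275), np.float64(0.0010801055257176474)])
tri key (array([ 0.4951, -0.0541,  0.0646]), [np.float64(0.0013022274891088294), np.float64(0.0005591500029121599), np.float64(0.0017252731274176054)])
tri coup (array([ 0.4388, -0.2848,  0.0693]), [np.float64(0.00039013432356602205), np.float64(0.0006968979763378774), np.float64(0.0008800377748163033)])
tri bowl (array([ 0.5968, -0.3278, -0.041 ]), [np.float64(0.00010814232553397447), np.float64(0.00010814232553383164)])
```

Request:
{"fn": "play_rows", "kwargs": {
  "deltas": [0.0085, -0.025, -0.02, 0, 0.0854, 0.0085, -0.0245, -0.03, 0, 0.0854, 0, 0, -0.035, 0, 0.0854, 0, 0, -0.035, 0, 0.0854, 0, 0, -0.01, 0, 0.0854]
}}

```text
clock: 2.7
tool_pos: [0.5753, -0.3061, 0.1107]
eef_rot: [3.141, -0.006, 2.716]
contact_force: [-1.3, 0.2, -1.3]
finger_gap: 0.0854
grasp_force: 0.0
```

```bash
python3 - <<'E'
from station import status, imaging
import cv2,pickle
from h import *
c=imaging.get_calibration("wrist");im=imaging.camera("wrist");cv2.imwrite("pics/w3.png",im);pickle.dump(c,open("c3.pkl","wb"))
s=status.state();print(s['tool_pos'],s['eef_rot'],s['contact_force'])
def proj(X):
    v=np.array(c['R'])@X+c['t'];th=np.arctan2(np.hypot(v[0],v[1]),v[2]);r=th*c['fx'];n=np.hypot(v[0],v[1]);return c['cx']+r*v[0]/n,c['cy']+r*v[1]/n
a=np.linspace(0,2*np.pi,60)
for r in (.031,):
  for t in a:
    u,v=proj(np.array([.577+r*np.cos(t),-.3085+r*np.sin(t),.04]));cv2.circle(im,(int(round(u)),int(round(v))),1,(0,255,0),-1)
cv2.imwrite("pics/w3b.png",im)
E
```

```text
[ 0.57565507 -0.30613955  0.11152595] [ 3.14105697 -0.00594529  2.71627326] [-0.65962584  0.69688181 -2.23952816]
```

View pics/w3b.png

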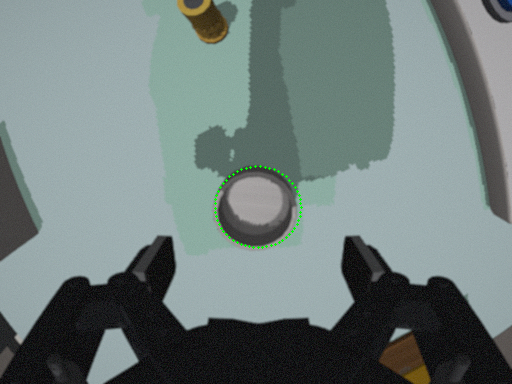

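Request:
{"fn": "play_rows", "kwargs": {
  "deltas": [0, 0, -0.03, 0, 0.0854, 0, 0, -0.03, 0, 0.0854, 0, 0, -0.02, 0, 0.0854, 0, 0, -0.012, 0, 0.0854, 0, 0, -0.002, 0, 0.0854]
}}

```text
clock: 3.17
tool_pos: [0.5771, -0.3074, 0.0211]
eef_rot: [3.142, -0.001, 2.716]
contact_force: [0.1, -0.2, 0.9]
finger_gap: 0.0853
grasp_force: 0.0
```

Request:
{"fn": "play_rows", "kwargs": {
  "deltas": [0, 0, 0, 0, 0.0854, 0, 0, 0, 0, 0.066, 0, 0, 0, 0, 0.055, 0, 0, 0, 0, 0.055, 0, 0, 0, 0, 0.055],
  "force": 25
}}

```text
clock: 3.58
tool_pos: [0.5778, -0.3085, 0.0232]
eef_rot: [-3.141, 0.002, 2.715]
contact_force: [-2.4, 1.1, 11.7]
finger_gap: 0.0616
grasp_force: 24.6
```

Request:
{"fn": "play_rows", "kwargs": {
  "deltas": [0, 0, 0, 0, 0.055, 0, 0, 0, 0, 0.055, 0, 0, 0, 0, 0.055, 0, 0, 0, 0, 0.055, 0, 0, 0, 0, 0.055]
}}

```text
clock: 4.0
tool_pos: [0.5778, -0.3084, 0.0232]
eef_rot: [-3.141, 0.002, 2.715]
contact_force: [-1.7, 0.6, 12.2]
finger_gap: 0.0624
grasp_force: 24.6
```

Request:
{"fn": "play_rows", "kwargs": {
  "deltas": [0, 0, 0.003, 0, 0.055, 0, 0, 0.01, 0, 0.055, 0, 0, 0.03, 0, 0.055, 0, 0, 0.03, 0, 0.055, 0.001, 0.014, 0.03, 0, 0.055]
}}

```text
clock: 4.42
tool_pos: [0.5771, -0.2965, 0.1265]
eef_rot: [-3.14, 0.001, 2.712]
contact_force: [-0.3, -0.2, -0.9]
finger_gap: 0.0618
grasp_force: 28.6
```

Request:
{"fn": "play_rows", "kwargs": {
  "deltas": [0.004, 0.03, 0.02, 0, 0.055, 0.004, 0.03, 0.01, 0, 0.055, 0.004, 0.03, 0, 0, 0.055, 0.004, 0.03, 0, 0, 0.055, 0.004, 0.03, 0, 0, 0.055]
}}

```text
clock: 4.83
tool_pos: [0.5981, -0.1427, 0.1557]
eef_rot: [3.141, 0.001, 2.715]
contact_force: [0.2, 0.3, -1.4]
finger_gap: 0.0618
grasp_force: 28.6
```

Request:
{"fn": "play_rows", "kwargs": {
  "deltas": [0.004, 0.03, 0, 0, 0.055, 0.004, 0.03, 0, 0, 0.055, 0.004, 0.03, 0, 0, 0.055, 0.003, 0.03, 0, 0, 0.055, 0.001, 0.02, 0, 0, 0.055]
}}

```text
clock: 5.25
tool_pos: [0.6142, -0.0006, 0.1554]
eef_rot: [3.14, 0.0, 2.717]
contact_force: [-0.3, 0.7, -1.5]
finger_gap: 0.0618
grasp_force: 28.6
```

Request:
{"fn": "play_rows", "kwargs": {
  "deltas": [0, 0, 0, 0, 0.055, 0, 0, 0, 0, 0.055, 0, 0, 0, 0, 0.055]
}}

```text
clock: 5.5
tool_pos: [0.614, -0.005, 0.1549]
eef_rot: [-3.141, 0.001, 2.714]
contact_force: [-0.1, -0.7, -2.1]
finger_gap: 0.0618
grasp_force: 28.5
```

```bash
python3 - <<'E'
from station import status, imaging
import cv2,pickle
from h import *
c=imaging.get_calibration("wrist");im=imaging.camera("wrist");cv2.imwrite("pics/w4.png",im);pickle.dump(c,open("c4.pkl","wb"))
s=status.state();T=s['tool_pos'];print(T,s['eef_rot'],s['contact_force'],s['ft_torque'])
def proj(X):
    v=np.array(c['R'])@X+c['t'];th=np.arctan2(np.hypot(v[0],v[1]),v[2]);r=th*c['fx'];n=np.hypot(v[0],v[1]);return c['cx']+r*v[0]/n,c['cy']+r*v[1]/n
im=cv2.convertScaleAbs(im,alpha=1.5)
k=1.5
im=cv2.resize(im,None,fx=k,fy=k)
def circ(C,r,col):
  for t in np.linspace(0,2*np.pi,60):
    u,v=proj(C+r*np.array([np.cos(t),np.sin(t),0]));cv2.circle(im,(int(round(u*k)),int(round(v*k))),1,col,-1)
circ(T+[0,0,.0168],.031,(0,255,0)); circ(np.array([.614,-.0045,.07]),.0215,(0,0,255)); circ(np.array([.614,-.0045,.07]),.05,(0,0,255))
cv2.imwrite("pics/w4b.png",im)
E
```

```text
[ 0.61400173 -0.00534387  0.15478966] [-3.14106709e+00  6.07395848e-04  2.71345434e+00] [-0.61624557 -0.61492521 -0.93627633] [-0.08634351  0.04937599 -0.04706652]
```

View pics/w4b.png

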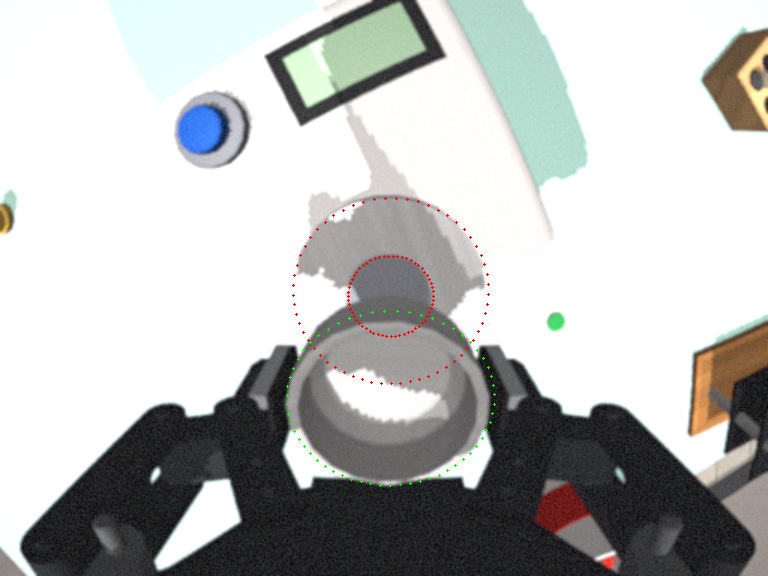

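Request:
{"fn": "play_rows", "kwargs": {
  "deltas": [0, 0, -0.02, 0, 0.055, 0, 0, -0.02, 0, 0.055, 0, 0, -0.01, 0, 0.055, 0, 0, -0.004, 0, 0.055, 0, 0, 0, 0, 0.055]
}}

```text
clock: 5.97
tool_pos: [0.6138, -0.0047, 0.0999]
eef_rot: [-3.141, -0.001, 2.714]
contact_force: [-0.2, -0.5, -1.6]
finger_gap: 0.0617
grasp_force: 28.5
```

Request:
{"fn": "play_rows", "kwargs": {
  "deltas": [0, 0, -0.001, 0, 0.055, 0, 0, -0.001, 0, 0.055, 0, 0, -0.001, 0, 0.055, 0, 0, 0, 0, 0.055, 0, 0, 0, 0, 0.055]
}}

```text
clock: 6.38
tool_pos: [0.6141, -0.0041, 0.0976]
eef_rot: [3.142, 0.0, 2.715]
contact_force: [-1.0, 0.1, -2.0]
finger_gap: 0.0618
grasp_force: 28.5
```

Request:
{"fn": "play_rows", "kwargs": {
  "deltas": [0, 0, -0.001, 0, 0.055, 0, 0, -0.0005, 0, 0.055, 0, 0, -0.0005, 0, 0.055, 0, 0, 0, 0, 0.055, 0, 0, 0, 0, 0.055]
}}

```text
clock: 6.8
tool_pos: [0.614, -0.0041, 0.0953]
eef_rot: [-3.141, -0.0, 2.715]
contact_force: [-0.4, -0.3, -2.7]
finger_gap: 0.062
grasp_force: 28.6
```

Request:
{"fn": "play_rows", "kwargs": {
  "deltas": [0, 0, -0.0005, 0, 0.055, 0, 0, -0.0005, 0, 0.055, 0, 0, 0, 0, 0.055, 0, 0, 0, 0, 0.055]
}}

```text
clock: 7.13
tool_pos: [0.614, -0.0041, 0.0942]
eef_rot: [-3.141, -0.0, 2.715]
contact_force: [-0.3, 0.4, -2.1]
finger_gap: 0.062
grasp_force: 28.6
```

Request:
{"fn": "play_rows", "kwargs": {
  "deltas": [0, 0, -0.0005, 0, 0.055, 0, 0, -0.0005, 0, 0.055, 0, 0, 0, 0, 0.055, 0, 0, 0, 0, 0.055]
}}

```text
clock: 7.47
tool_pos: [0.614, -0.0041, 0.0933]
eef_rot: [-3.142, 0.0, 2.715]
contact_force: [0.6, 0.3, -0.9]
finger_gap: 0.062
grasp_force: 28.6
```

Request:
{"fn": "play_rows", "kwargs": {
  "deltas": [0, 0, -0.0005, 0, 0.055, 0, 0, -0.0005, 0, 0.055, 0, 0, 0, 0, 0.055, 0, 0, 0, 0, 0.055]
}}

```text
clock: 7.8
tool_pos: [0.6141, -0.0041, 0.0924]
eef_rot: [-3.142, 0.0, 2.715]
contact_force: [-1.4, 0.6, 2.2]
finger_gap: 0.0618
grasp_force: 28.8
```

```bash
python3 - <<'E'
from station import status
s=status.state();print(s['tool_pos'],s['contact_force'],s['ft_torque'])
E
```

```text
[ 0.61408759 -0.00408767  0.09238368] [-1.38697493  0.61424868  2.18712798] [ 0.05606176  0.03102045 -0.02066284]
```

Request:
{"fn": "play_rows", "kwargs": {
  "deltas": [-0.0005, 0.0003, 0, 0, 0.055, -0.0005, 0.0002, 0, 0, 0.055, 0, 0, 0, 0, 0.055, 0, 0, 0, 0, 0.055]
}}

```text
clock: 8.13
tool_pos: [0.6132, -0.0036, 0.0924]
eef_rot: [3.142, 0.0, 2.715]
contact_force: [1.0, -0.6, 2.2]
finger_gap: 0.0617
grasp_force: 28.8
```

Request:
{"fn": "play_rows", "kwargs": {
  "deltas": [-0.0005, 0.0003, 0, 0, 0.055, -0.0005, 0.0002, 0, 0, 0.055, 0, 0, 0, 0, 0.055, 0, 0, 0, 0, 0.055]
}}

```text
clock: 8.47
tool_pos: [0.6117, -0.003, 0.092]
eef_rot: [-3.141, -0.001, 2.715]
contact_force: [0.2, -0.4, -0.7]
finger_gap: 0.0617
grasp_force: 28.6
```

Request:
{"fn": "play_rows", "kwargs": {
  "deltas": [0, 0, -0.0005, 0, 0.055, 0, 0, -0.0005, 0, 0.055, 0, 0, 0, 0, 0.055, 0, 0, 0, 0, 0.055]
}}

```text
clock: 8.8
tool_pos: [0.612, -0.0031, 0.0912]
eef_rot: [-3.141, -0.0, 2.715]
contact_force: [0.2, -0.2, -1.6]
finger_gap: 0.0617
grasp_force: 28.5
```

Request:
{"fn": "play_rows", "kwargs": {
  "deltas": [0, 0, -0.0005, 0, 0.055, 0, 0, -0.0005, 0, 0.055, 0, 0, 0, 0, 0.055, 0, 0, 0, 0, 0.055]
}}

```text
clock: 9.13
tool_pos: [0.612, -0.0031, 0.0902]
eef_rot: [-3.141, -0.0, 2.715]
contact_force: [-0.1, -0.4, -2.5]
finger_gap: 0.0616
grasp_force: 28.5
```

Request:
{"fn": "play_rows", "kwargs": {
  "deltas": [0, 0, -0.0005, 0, 0.055, 0, 0, -0.0005, 0, 0.055, 0, 0, 0, 0, 0.055, 0, 0, 0, 0, 0.055]
}}

```text
clock: 9.47
tool_pos: [0.6121, -0.0031, 0.0893]
eef_rot: [-3.142, 0.0, 2.715]
contact_force: [-0.1, 0.4, -1.1]
finger_gap: 0.0617
grasp_force: 28.6
```

Request:
{"fn": "play_rows", "kwargs": {
  "deltas": [0, 0, -0.0005, 0, 0.055, 0, 0, -0.0003, 0, 0.055, 0, 0, 0, 0, 0.055, 0, 0, 0, 0, 0.055]
}}

```text
clock: 9.8
tool_pos: [0.6121, -0.0031, 0.0886]
eef_rot: [-3.142, 0.0, 2.715]
contact_force: [-0.7, -0.3, 1.6]
finger_gap: 0.0618
grasp_force: 28.8
```

Request:
{"fn": "play_rows", "kwargs": {
  "deltas": [0, 0, 0, 0, 0.0625, 0, 0, 0, 0, 0.064, 0, 0, 0, 0, 0.068, 0, 0, 0, 0, 0.075, 0, 0, 0, 0, 0.082]
}}

```text
clock: 10.22
tool_pos: [0.612, -0.0031, 0.0884]
eef_rot: [-3.141, -0.0, 2.715]
contact_force: [-1.1, -0.6, 0.6]
finger_gap: 0.0817
grasp_force: 0.0
```

Request:
{"fn": "play_rows", "kwargs": {
  "deltas": [0, 0, 0, 0, 0.0854, 0, 0, 0, 0, 0.0854, 0, 0, 0.008, 0, 0.0854, 0, 0, 0.02, 0, 0.0854, 0, 0, 0.03, 0, 0.0854]
}}

```text
clock: 10.63
tool_pos: [0.611, -0.0031, 0.1459]
eef_rot: [-3.14, -0.003, 2.715]
contact_force: [0.2, 0.2, 0.8]
finger_gap: 0.0858
grasp_force: 0.0
```

Request:
{"fn": "play_rows", "kwargs": {
  "deltas": [0, 0, 0.03, 0, 0.0854, 0, 0, 0, 0, 0.0854, 0, 0, 0, 0, 0.0854, 0, 0, 0, 0, 0.0854]
}}

```text
clock: 10.97
tool_pos: [0.6118, -0.0031, 0.1765]
eef_rot: [-3.141, -0.0, 2.715]
contact_force: [0.1, 0.1, -0.1]
finger_gap: 0.0853
grasp_force: 0.0
```

```bash
python3 - <<'E'
from station import status, imaging
import cv2,pickle
from h import *
c=imaging.get_calibration("wrist");im=imaging.camera("wrist");cv2.imwrite("pics/w5.png",im);pickle.dump(c,open("c5.pkl","wb"))
s=status.state();T=s['tool_pos'];print(T,s['eef_rot'],s['contact_force'])
def proj(X):
    v=np.array(c['R'])@X+c['t'];th=np.arctan2(np.hypot(v[0],v[1]),v[2]);r=th*c['fx'];n=np.hypot(v[0],v[1]);return c['cx']+r*v[0]/n,c['cy']+r*v[1]/n
im=cv2.convertScaleAbs(im,alpha=1.2)
k=1.5
im=cv2.resize(im,None,fx=k,fy=k)
def circ(C,r,col):
  for t in np.linspace(0,2*np.pi,60):
    u,v=proj(C+r*np.array([np.cos(t),np.sin(t),0]));cv2.circle(im,(int(round(u*k)),int(round(v*k))),1,col,-1)
circ(np.array([.6125,-.0035,.106]),.031,(0,255,0)); circ(np.array([.495,-.0545,.068]),.013,(0,0,255)); circ(np.array([.4388,-.2845,.074]),.01,(0,0,255))
cv2.imwrite("pics/w5b.png",im)
E
```

```text
[ 0.61164861 -0.0031083   0.17595437] [-3.14100088e+00 -9.70599869e-04  2.71481065e+00] [ 0.31207869 -0.2555084  -0.17846973]
```

View pics/w5b.png

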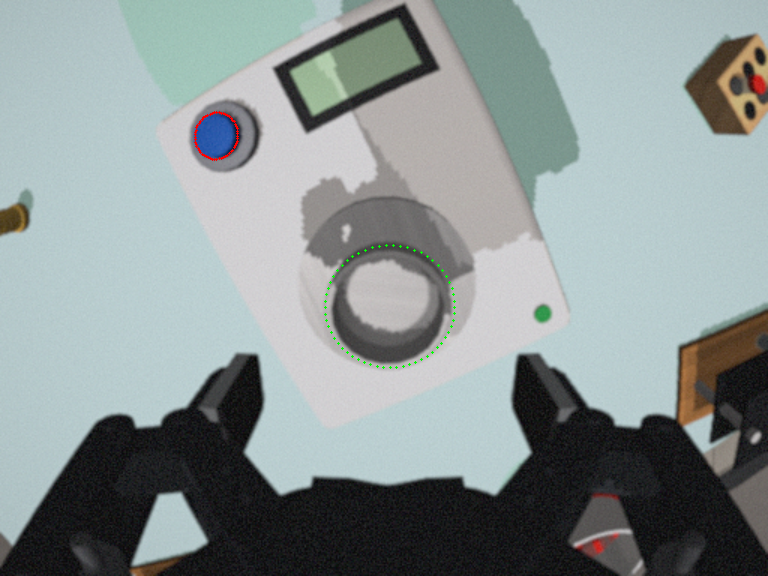

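Request:
{"fn": "play_rows", "kwargs": {
  "deltas": [-0.03, -0.013, 0, 0, 0.0, -0.03, -0.013, 0, 0, 0.0, -0.03, -0.013, -0.01, 0, 0.0, -0.02, -0.009, -0.02, 0, 0.0, -0.007, -0.003, -0.02, 0, 0.0]
}}

```text
clock: 11.43
tool_pos: [0.4922, -0.0557, 0.1261]
eef_rot: [-3.14, -0.001, 2.713]
contact_force: [0.5, -0.3, -0.6]
finger_gap: 0.0254
grasp_force: 0.0
```

Request:
{"fn": "play_rows", "kwargs": {
  "deltas": [0, 0, -0.02, 0, 0, 0, 0, -0.006, 0, 0, 0, 0, 0, 0, 0, 0, 0, 0, 0, 0, 0, 0, 0, 0, 0]
}}

```text
clock: 11.85
tool_pos: [0.4955, -0.054, 0.1012]
eef_rot: [3.141, 0.001, 2.715]
contact_force: [0.5, 0.3, 0.1]
finger_gap: 0.0002
grasp_force: 0.0
```

Request:
{"fn": "play_rows", "kwargs": {
  "deltas": [0, 0, -0.006, 0, 0, 0, 0, -0.004, 0, 0, 0, 0, -0.002, 0, 0, 0, 0, -0.002, 0, 0, 0, 0, -0.002, 0, 0]
}}

```text
clock: 12.27
tool_pos: [0.495, -0.0541, 0.0843]
eef_rot: [-3.141, -0.0, 2.715]
contact_force: [-0.8, 0.7, 3.5]
finger_gap: 0.0003
grasp_force: 1.5
```

Request:
{"fn": "play_rows", "kwargs": {
  "deltas": [0, 0, -0.001, 0, 0, 0, 0, -0.001, 0, 0, 0, 0, -0.001, 0, 0, 0, 0, 0, 0, 0, 0, 0, 0, 0, 0]
}}

```text
clock: 12.68
tool_pos: [0.495, -0.0541, 0.0815]
eef_rot: [-3.142, 0.0, 2.715]
contact_force: [-1.6, -0.5, 4.4]
finger_gap: -0.0002
grasp_force: 2.3
```

Request:
{"fn": "play_rows", "kwargs": {
  "deltas": [0, 0, -0.001, 0, 0, 0, 0, -0.001, 0, 0, 0, 0, -0.0005, 0, 0, 0, 0, 0, 0, 0, 0, 0, 0, 0, 0]
}}

```text
clock: 13.1
tool_pos: [0.495, -0.0541, 0.0791]
eef_rot: [-3.142, 0.0, 2.715]
contact_force: [-1.6, 0.3, 6.3]
finger_gap: 0.0
grasp_force: 3.1
```

Request:
{"fn": "play_rows", "kwargs": {
  "deltas": [0, 0, 0, 0, 0, 0, 0, 0, 0, 0, 0, 0, 0, 0, 0, 0, 0, 0, 0, 0, 0, 0, 0, 0, 0]
}}

```text
clock: 13.52
tool_pos: [0.495, -0.0541, 0.0791]
eef_rot: [-3.142, 0.0, 2.715]
contact_force: [-1.2, 0.6, 6.7]
finger_gap: -0.0002
grasp_force: 3.1
```

Request:
{"fn": "play_rows", "kwargs": {
  "deltas": [0, 0, 0, 0, 0, 0, 0, 0, 0, 0, 0, 0, 0, 0, 0, 0, 0, 0, 0, 0, 0, 0, 0, 0, 0]
}}

```text
clock: 13.93
tool_pos: [0.495, -0.0541, 0.0791]
eef_rot: [-3.142, 0.0, 2.715]
contact_force: [-1.2, 0.7, 6.5]
finger_gap: -0.0
grasp_force: 3.1
```

Request:
{"fn": "play_rows", "kwargs": {
  "deltas": [0, 0, 0, 0, 0, 0, 0, 0, 0, 0, 0, 0, 0, 0, 0, 0, 0, 0, 0, 0, 0, 0, 0, 0, 0]
}}

```text
clock: 14.35
tool_pos: [0.495, -0.0541, 0.0791]
eef_rot: [-3.142, 0.0, 2.715]
contact_force: [-2.8, 0.1, 6.4]
finger_gap: -0.0003
grasp_force: 3.1
```

Request:
{"fn": "play_rows", "kwargs": {
  "deltas": [0, 0, 0.005, 0, 0, 0, 0, 0.0165, 0, 0, 0, 0, 0.03, 0, 0.02, 0, -0.01, 0.03, 0, 0.05, -0.006, -0.025, 0.02, 0, 0.05]
}}

```text
clock: 14.77
tool_pos: [0.4901, -0.0869, 0.183]
eef_rot: [3.14, 0.002, 2.719]
contact_force: [0.7, -0.3, -0.6]
finger_gap: 0.0358
grasp_force: 0.0
```

Request:
{"fn": "play_rows", "kwargs": {
  "deltas": [-0.01, -0.035, 0, 0, 0.05, -0.01, -0.035, 0, 0, 0.05, -0.01, -0.035, 0, 0, 0.05, -0.01, -0.035, 0, 0, 0.05, -0.008, -0.035, 0, 0, 0.05]
}}

```text
clock: 15.18
tool_pos: [0.4399, -0.2658, 0.1808]
eef_rot: [-3.141, -0.0, 2.715]
contact_force: [0.7, -0.0, -0.5]
finger_gap: 0.0502
grasp_force: 0.0
```

Request:
{"fn": "play_rows", "kwargs": {
  "deltas": [-0.002, -0.02, 0, 0, 0.05, 0, 0, 0, 0, 0.05, 0, 0, 0, 0, 0.05, 0, 0, 0, 0, 0.05]
}}

```text
clock: 15.52
tool_pos: [0.4392, -0.2833, 0.1806]
eef_rot: [3.141, -0.0, 2.715]
contact_force: [0.1, 1.0, 1.1]
finger_gap: 0.0498
grasp_force: 0.0
```

```bash
python3 - <<'E'
from station import status, imaging
import cv2,pickle
from h import *
c=imaging.get_calibration("wrist");im=imaging.camera("wrist");cv2.imwrite("pics/w6.png",im);pickle.dump(c,open("c6.pkl","wb"))
s=status.state();T=s['tool_pos'];print(T,s['eef_rot'],s['contact_force'])
def proj(X):
    v=np.array(c['R'])@X+c['t'];th=np.arctan2(np.hypot(v[0],v[1]),v[2]);r=th*c['fx'];n=np.hypot(v[0],v[1]);return c['cx']+r*v[0]/n,c['cy']+r*v[1]/n
im=cv2.convertScaleAbs(im,alpha=1.2)
k=1.5
im=cv2.resize(im,None,fx=k,fy=k)
def circ(C,r,col):
  for t in np.linspace(0,2*np.pi,60):
    u,v=proj(C+r*np.array([np.cos(t),np.sin(t),0]));cv2.circle(im,(int(round(u*k)),int(round(v*k))),1,col,-1)
circ(np.array([.4388,-.2845,.074]),.01,(0,0,255));circ(np.array([.4388,-.2845,.008]),.013,(0,0,255))
circ(np.array([.495,-.0545,.068]),.013,(0,0,255));circ(np.array([.6125,-.0035,.106]),.031,(0,255,0))
cv2.imwrite("pics/w6b.png",im)
E
```

```text
[ 0.43934707 -0.28308427  0.18060802] [ 3.14127279e+00 -6.00715250e-05  2.71610518e+00] [ 0.58474229  0.30952719 -0.16684643]
```

View pics/w6b.png

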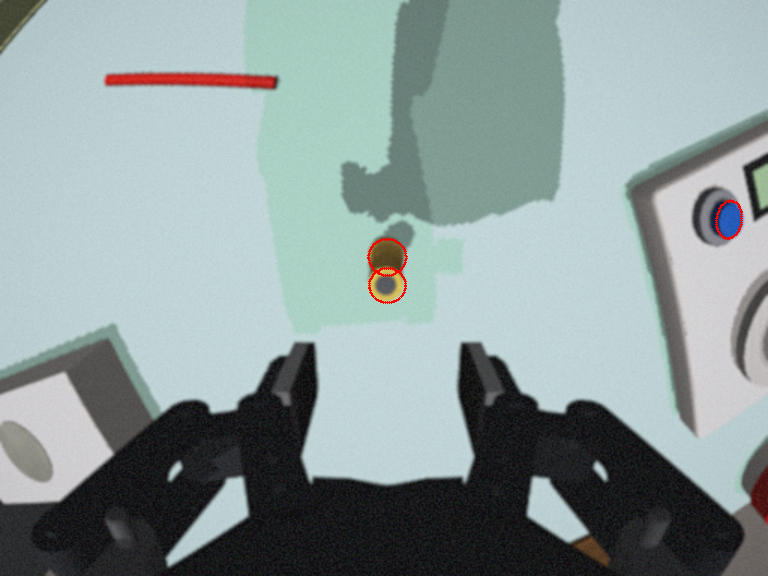

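Request:
{"fn": "play_rows", "kwargs": {
  "deltas": [0, 0, -0.03, 0, 0.05, 0, 0, -0.035, 0, 0.05, 0, 0, -0.03, 0, 0.05, 0, 0, -0.02, 0, 0.05, 0, 0, -0.008, 0, 0.05]
}}

```text
clock: 15.98
tool_pos: [0.4386, -0.2825, 0.0551]
eef_rot: [3.141, -0.003, 2.717]
contact_force: [0.6, 0.4, -0.4]
finger_gap: 0.0502
grasp_force: 0.0
```

Request:
{"fn": "play_rows", "kwargs": {
  "deltas": [0, 0, 0, 0, 0.05, 0, 0, 0, 0, 0.03, 0, 0, 0, 0, 0.012, 0, 0, 0, 0, 0.012, 0, 0, 0, 0, 0.012],
  "force": 25
}}

```text
clock: 16.4
tool_pos: [0.4396, -0.2844, 0.0588]
eef_rot: [-3.141, 0.002, 2.715]
contact_force: [-0.2, 0.7, 10.7]
finger_gap: 0.0191
grasp_force: 24.7
```

Request:
{"fn": "play_rows", "kwargs": {
  "deltas": [0, 0, 0, 0, 0.012, 0, 0, 0, 0, 0.012, 0, 0, 0, 0, 0.012, 0, 0, 0, 0, 0.012]
}}

```text
clock: 16.73
tool_pos: [0.4396, -0.2844, 0.0588]
eef_rot: [-3.141, 0.002, 2.715]
contact_force: [0.2, 1.7, 10.2]
finger_gap: 0.0191
grasp_force: 24.7
```

Request:
{"fn": "play_rows", "kwargs": {
  "deltas": [0, 0, 0.003, 0, 0.012, 0, 0, 0.02, 0, 0.012, 0, 0, 0.04, 0, 0.012, 0, 0, 0.04, 0, 0.012, 0, 0, 0.04, 0, 0.012]
}}

```text
clock: 17.15
tool_pos: [0.4386, -0.2838, 0.203]
eef_rot: [-3.142, 0.0, 2.715]
contact_force: [0.6, -0.7, -0.6]
finger_gap: 0.0192
grasp_force: 24.6
```

Request:
{"fn": "play_rows", "kwargs": {
  "deltas": [0.01, 0.017, 0, 0, 0.012, 0.017, 0.028, 0, 0, 0.012, 0.02, 0.032, 0, 0, 0.012, 0.02, 0.032, 0, 0, 0.012, 0.02, 0.032, 0, 0, 0.012]
}}

```text
clock: 17.57
tool_pos: [0.5266, -0.1415, 0.2014]
eef_rot: [3.142, 0.001, 2.714]
contact_force: [1.5, -0.1, -0.4]
finger_gap: 0.0192
grasp_force: 24.7
```

Request:
{"fn": "play_rows", "kwargs": {
  "deltas": [0.02, 0.032, 0, 0, 0.012, 0.02, 0.032, 0, 0, 0.012, 0.02, 0.032, 0, 0, 0.012, 0.016, 0.027, 0, 0, 0.012, 0.01, 0.017, 0, 0, 0.012]
}}

```text
clock: 17.98
tool_pos: [0.613, 0.0007, 0.2012]
eef_rot: [3.14, 0.0, 2.718]
contact_force: [0.0, 0.3, -0.2]
finger_gap: 0.019
grasp_force: 24.7
```

Request:
{"fn": "play_rows", "kwargs": {
  "deltas": [0, 0, 0, 0, 0.012, 0, 0, 0, 0, 0.012, 0, 0, 0, 0, 0.012, 0, 0, 0, 0, 0.012]
}}

```text
clock: 18.32
tool_pos: [0.6118, -0.0042, 0.2009]
eef_rot: [-3.141, 0.0, 2.713]
contact_force: [0.8, -0.8, -1.2]
finger_gap: 0.0196
grasp_force: 24.7
```

```bash
python3 - <<'E'
from station import status, imaging
import cv2,pickle
from h import *
c=imaging.get_calibration("wrist");im=imaging.camera("wrist")
s=status.state();T=s['tool_pos'];print(T,s['eef_rot'],s['contact_force'])
def proj(X):
    v=np.array(c['R'])@X+c['t'];th=np.arctan2(np.hypot(v[0],v[1]),v[2]);r=th*c['fx'];n=np.hypot(v[0],v[1]);return c['cx']+r*v[0]/n,c['cy']+r*v[1]/n
im=cv2.convertScaleAbs(im,alpha=1.3)
k=1.5
im=cv2.resize(im,None,fx=k,fy=k)
def circ(C,r,col):
  for t in np.linspace(0,2*np.pi,60):
    u,v=proj(C+r*np.array([np.cos(t),np.sin(t),0]));cv2.circle(im,(int(round(u*k)),int(round(v*k))),1,col,-1)
circ(np.array([.6122,-.0035,.106]),.031,(0,255,0));circ(T+[0,0,.0152],.01,(0,0,255));circ(T-[0,0,.0508],.013,(0,0,255))
cv2.imwrite("pics/w7b.png",im)
E
```

```text
[ 0.61178312 -0.00410837  0.20086896] [-3.14126119e+00  3.22940665e-04  2.71356631e+00] [-0.14214013 -0.38634854  0.71614816]
```

View pics/w7b.png

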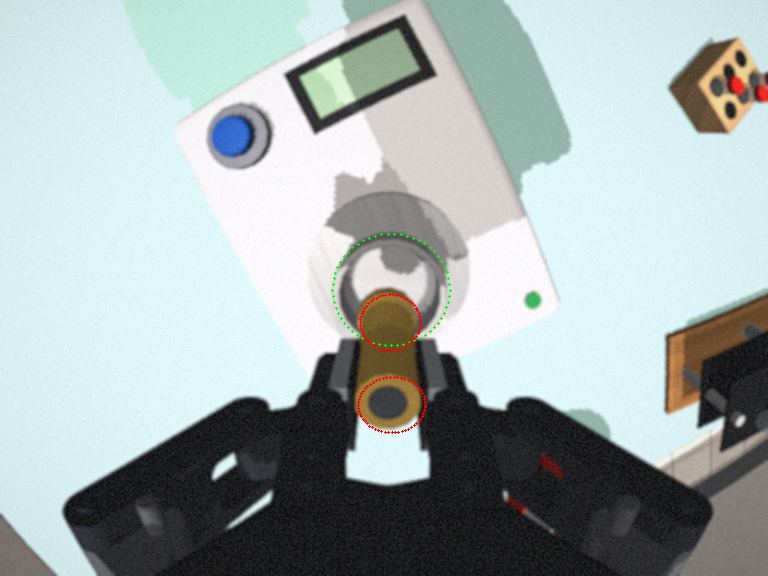

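Request:
{"fn": "play_rows", "kwargs": {
  "deltas": [0, 0, -0.02, 0, 0.012, 0, 0, -0.02, 0, 0.012, 0, 0, -0.01, 0, 0.012, 0, 0, -0.006, 0, 0.012, 0, 0, -0.002, 0, 0.012]
}}

```text
clock: 18.78
tool_pos: [0.6118, -0.0034, 0.142]
eef_rot: [-3.141, -0.001, 2.714]
contact_force: [0.4, 0.0, -0.2]
finger_gap: 0.0193
grasp_force: 24.7
```

Request:
{"fn": "play_rows", "kwargs": {
  "deltas": [0, 0, -0.001, 0, 0.012, 0, 0, -0.001, 0, 0.012, 0, 0, -0.001, 0, 0.012, 0, 0, 0, 0, 0.012, 0, 0, 0, 0, 0.012]
}}

```text
clock: 19.2
tool_pos: [0.6121, -0.0031, 0.1398]
eef_rot: [3.142, 0.0, 2.715]
contact_force: [0.3, -0.0, -0.8]
finger_gap: 0.0191
grasp_force: 24.7
```

Request:
{"fn": "play_rows", "kwargs": {
  "deltas": [0, 0, -0.001, 0, 0.012, 0, 0, -0.0005, 0, 0.012, 0, 0, -0.0005, 0, 0.012, 0, 0, 0, 0, 0.012, 0, 0, 0, 0, 0.012]
}}

```text
clock: 19.62
tool_pos: [0.612, -0.0031, 0.1374]
eef_rot: [-3.141, -0.0, 2.715]
contact_force: [-0.1, 0.2, 0.2]
finger_gap: 0.0189
grasp_force: 24.7
```

Request:
{"fn": "play_rows", "kwargs": {
  "deltas": [0, 0, -0.0005, 0, 0.012, 0, 0, -0.0005, 0, 0.012, 0, 0, 0, 0, 0.012, 0, 0, 0, 0, 0.012]
}}

```text
clock: 19.95
tool_pos: [0.612, -0.0031, 0.1364]
eef_rot: [-3.141, -0.0, 2.715]
contact_force: [-0.4, 0.1, -1.3]
finger_gap: 0.0192
grasp_force: 24.7
```

Request:
{"fn": "play_rows", "kwargs": {
  "deltas": [0, 0, -0.0005, 0, 0.012, 0, 0, -0.0005, 0, 0.012, 0, 0, 0, 0, 0.012, 0, 0, 0, 0, 0.012]
}}

```text
clock: 20.28
tool_pos: [0.612, -0.0031, 0.1355]
eef_rot: [-3.142, 0.0, 2.715]
contact_force: [0.1, -0.1, -0.3]
finger_gap: 0.0192
grasp_force: 24.7
```

Request:
{"fn": "play_rows", "kwargs": {
  "deltas": [0, 0, -0.0005, 0, 0.012, 0, 0, -0.0003, 0, 0.012, 0, 0, 0, 0, 0.012, 0, 0, 0, 0, 0.012]
}}

```text
clock: 20.62
tool_pos: [0.6121, -0.0031, 0.1348]
eef_rot: [3.142, 0.0, 2.715]
contact_force: [-0.1, 0.1, 3.1]
finger_gap: 0.0191
grasp_force: 25.0
```

```bash
python3 - <<'E'
from station import status
s=status.state();print(s['tool_pos'],s['contact_force'],s['ft_torque'])
E
```

```text
[ 0.6120866  -0.00307623  0.1347945 ] [-0.13501931  0.06408388  3.08012178] [0.06774861 0.01636248 0.01496578]
```

Request:
{"fn": "play_rows", "kwargs": {
  "deltas": [0, 0, 0, 0, 0.02, 0, 0, 0, 0, 0.022, 0, 0, 0, 0, 0.028, 0, 0, 0, 0, 0.036, 0, 0, 0, 0, 0.05]
}}

```text
clock: 21.03
tool_pos: [0.612, -0.0031, 0.1346]
eef_rot: [-3.141, -0.0, 2.715]
contact_force: [-0.6, 0.7, 0.5]
finger_gap: 0.047
grasp_force: 0.0
```

Request:
{"fn": "play_rows", "kwargs": {
  "deltas": [0, 0, 0, 0, 0.06, 0, 0, 0, 0, 0.06, 0, 0, 0.01, 0, 0.06, 0, 0, 0.025, 0, 0.06, 0, 0, 0.035, 0, 0.06]
}}

```text
clock: 21.45
tool_pos: [0.611, -0.0031, 0.2044]
eef_rot: [-3.14, -0.003, 2.715]
contact_force: [0.6, 0.2, 0.9]
finger_gap: 0.0598
grasp_force: 0.0
```

Request:
{"fn": "play_rows", "kwargs": {
  "deltas": [0, 0, 0.03, 0, 0.06, 0, 0, 0, 0, 0.06, 0, 0, 0, 0, 0.06, 0, 0, 0, 0, 0.06]
}}

```text
clock: 21.78
tool_pos: [0.6118, -0.0031, 0.2347]
eef_rot: [-3.141, -0.0, 2.715]
contact_force: [0.0, -0.3, -1.0]
finger_gap: 0.06
grasp_force: 0.0
```

```bash
python3 - <<'E'
from station import status, imaging
import cv2
from h import *
np.set_printoptions(precision=4,suppress=True)
ims={}
for n,B in (("scene",(240,150,320,240)),("wrist",(180,100,360,300))):
    c=imaging.get_calibration(n);im=imaging.camera(n);ims[n]=im;cv2.imwrite(f"pics/{n}8.png",im)
    h=cv2.cvtColor(im,cv2.COLOR_BGR2HSV)
    m=cv2.inRange(h,(15,110,60),(32,255,255)); x0,y0,x1,y1=B
    k=np.zeros_like(m);k[y0:y1,x0:x1]=m[y0:y1,x0:x1]
    ys,xs=np.nonzero(k);print(n,len(xs), xs.min() if len(xs) else 0, xs.max() if len(xs) else 0, ys.min() if len(xs) else 0, ys.max() if len(xs) else 0)
    R=np.array(c['R']);t=np.array(c['t'])
    for z in (.077,.151):
        v=R@np.array([.6122,-.0035,z])+t
        if n=='wrist':
            q=np.hypot(v[0],v[1]);r=np.arctan2(q,v[2])*c['fx'];print('exp',z,c['cx']+r*v[0]/q,c['cy']+r*v[1]/q)
        else: print('exp',z,c['cx']+c['fx']*v[0]/v[2],c['cy']+c['fy']*v[1]/v[2])
s=status.state();print(s['tool_pos'],s['contact_force'],s['clock'])
E
```

```text
scene 193 274 284 182 207
exp 0.077 279.30940808519586 205.5886506599376
exp 0.151 280.7758216560346 183.68406042842375
wrist 847 245 271 163 210
exp 0.077 259.24251921642525 175.61066178992914
exp 0.151 259.60709947694374 200.04515198985473
[ 0.6117 -0.0031  0.234 ] [ 0.0005 -0.4852 -0.0344] 21.8833
```

```bash
python3 -c "
from station import job
print(job.close_job())"
```

```text
the job is handed in; nothing more can be done
None
```

The job is handed in at about 22 s of the 72 s. By my measurements the bowl sits home in the recess, the tare key was held at about 6.5 N for over a second, and the coupling stands upright and released in the bowl; the interface returned no verdict.

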